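# Pin the sample carousel for transport

## Task

Lock the sample carousel so that it cannot turn: turn its white plate by the green post until the hole in the plate's lug lies over the hole in the ear of the grey base, then take the orange-knobbed pin from the holder and push it down through both holes until its collar sits on the lug, and let go. Leave the blue-knobbed pin standing in the holder.

Things in the scene. Friction and masses are not known exactly. Their poses are not given: they have to be found in the camera images.
- carousel: fixed grey carousel base, 116 mm dia, 30 mm high; origin on the bench, on the vertical turning axis, z up. Its ear, 48 mm across and 30 mm high, has a 28 mm hole open to the bench, centred 90 mm from the axis at the base's own -y. On it turns a white plate, z = 34 to 44 mm, tube caps to 49 mm; its round lug, 48 mm across, has a 28 mm hole 90 mm from the axis.
- carousel_turn (a joint): turn of the white plate, rad, growing counter-clockwise from above, range -1.5 to 0.6; starts negative; 0 = lug hole over ear hole. Light friction, stays where left. Opposite the lug, 75 mm from the axis, stands its green round grip post, 18 mm dia, z = 44 to 92 mm, with a 7 mm high foot 22 mm dia; at 0 the post is at the base's +y.
- orange_pin_grip (a point): lock pin with an ORANGE knob upright in a socket of the grey holder (62x150x50 mm, sockets 90 mm apart, either one). Point: on the pin axis, z up; the knob (24 mm dia) spans 26 mm below to 20 mm above it; steel collar 42 mm dia, underside 32 mm below it; shank 14 mm dia, 38 mm long below the collar, last 12 mm tapering to 6 mm dia. About 80 g.
- blue_pin_grip (a point): leave it: lock pin with a BLUE knob upright in a socket of the grey holder (62x150x50 mm, sockets 90 mm apart, either one). Point: on the pin axis, z up; the knob (24 mm dia) spans 26 mm below to 20 mm above it; steel collar 42 mm dia, underside 32 mm below it; shank 14 mm dia, 38 mm long below the collar, last 12 mm tapering to 6 mm dia. About 80 g.
There are look-alikes about, which are no part of the job. What is shaped like the part that bears orange_pin_grip but red is not meant.

How it is judged (in metres and radians):
On the way:
1. the plate is turned until its hole lies over the hole of the ear (within 10 degrees) (value of joint carousel_turn between -0.175 and 0.175 rad), for 0.2 s.
At the end, for the whole second after the job is handed in: Plate within 10 degrees of lined up; orange pin released and standing through both holes: axis within 15 mm of the ear hole in each horizontal direction, collar down on the lug within 6 mm, upright within 10 degrees. Blue pin within 30 mm of where it stood (all of step 1 and x of orange_pin_grip in the frame of carousel between -0.015 and 0.015 m and y of orange_pin_grip in the frame of carousel between -0.105 and -0.075 m and z of orange_pin_grip in the frame of carousel between 0.07 and 0.082 m and angle between orange_pin_grip's own z axis and vertical below 0.175 rad and distance of blue_pin_grip from where it was at the start of the episode below 0.03 m); the robot touches nothing.
It fails at once if the blue pin is taken out of its place (moved more than 30 mm) (distance of blue_pin_grip from where it was at the start of the episode above 0.03 m).
It also fails if it takes over 48 s, if anything falls off the work surface, if the arm or the gripper's body presses on something with over 40 N, if the wrist force passes 120 N, or if a joint passes its speed limit or range.

## Robot

A 6-joint arm with a two-finger parallel gripper is mounted at the origin on a cart in front of the work surface, level with it; the furniture and walls round the work are solid. World frame = base frame: x ahead of the robot, y to its left, z up, the work surface at z = 0. Lengths are in m, angles in degrees, forces in N, time in s.
With the tool pointing down it reaches from about 0.375 to 0.9 m from the base axis. Payload 3.1 kg.
Tool frame: the origin (TCP) lies at the very end of the fingers, on their centre line; the grasp point (between the pads) lies 19 mm behind it; z points along the fingers, y is the line along which they close (so a half turn about z gives the same grasp; the last joint's range is limited). The gripper opens to 87 mm and grips with 3 to 60 N. Pads are 19 mm wide; open, the fingers measure 117 mm over their backs; the gripper's body (75 mm by 190 mm) begins 51 mm behind the grasp point.
Start: joints at [-73.711, 30.224, 82.088, -0, 67.689, -10.227], TCP at [0.279, -0.559, 0.223] pointing down, gripper open.
Joint ranges: [-176.69, 176.69], [-43.24, 126.21], [12.49, 139.97], [-82, 262], [0, 151.66], [-163.58, 163.58]. Speed limits (degrees/s): [159.86, 159.86, 180, 180, 180, 180].

## Interface

Orientations are given as a 3x3 rotation matrix whose columns are the frame's x, y, z axes.
In Python, from rig import * gives the robot as it stands.
- The arm moves only by the tool jog_arm, never from a script. Its arguments are lists of equal length, an entry for each row: "delta_pos": the shift along the world's x, y, z in cm, a list of three; "turn": the turn about the world's z in degrees; "grip": the closure, from 0 (fully open) to 1 (shut). In form: {"delta_pos": [[x, y, z], ...], "turn": [turn, ...], "grip": [grip, ...]}. A call has 1 to 12 rows; each row is the pose to reach, as a shift and turn from the pose commanded when the call began; what a row does not reach only later rows make up. A row lasts 1/8 s, in which the tool goes at most 62.5 mm and 10.7 degrees, less where a joint would pass 70% of its speed; a pose out of reach is approached as far as the arm can. A call with a gripper value outside its range is refused whole. The fingers move at their own pace and stop on an object; the grip force is fixed at half the most. Time passes only in rows, so rows that repeat a pose let the fingers close. It gives the time, the measured TCP pose, the force, the opening and the grip force at its end, in the units of the state.
- read_state(): the state, without advancing time (a new reading comes with each control period).
- capture(name): name is "scene" or "top"; returns a dict with "color" (420x560x3 uint8, blue, green, red), "fovy" (degrees; the focal length in pixels is half the picture's height over the tangent of half this angle, whatever the lens; pixels are square), "cx", "cy" (the principal point, pixels), "camera_from_world" (4x4, takes a point from world to camera coordinates). Camera axes: x right, y up, looking along -z (the intrinsics and any distortion apply to the point x, -y, -z); pixel columns grow to the right and rows downward; lengths in m; the calibration is good to about 2 mm. A picture is of the moment at which its call begins. There is no depth.
- hand_in(): hands the job in; it is judged then, once.
The state is a dict: "time_s": time; "joint_positions": joint angles; "qvel": joint speeds; "tau": joint torques, N m; "position": TCP position; "tcp_rot": TCP orientation; "force": force on the tool from outside, world axes, zero at the start; "moment": the same for the moment, N m; "opening": opening from 0.0 (shut) to 1.0 (fully open); "grasp_force": force on a finger pad.
Only numpy, scipy, OpenCV 4.12 (cv2) and the standard library are available. Lean on these libraries where they do the work, as an engineer would, in place of code of your own. Each camera call takes 0.05 s, during which the arm holds its last target. There are 200 camera calls.

## Working session

There is one attempt and no reset: what is moved stays moved. The work goes in short steps, Python scripts to look and compute and a tool call to move; the robot and the scene stay as the last step left them, time stands still between calls to the robot, and variables do not carry over. Pictures are saved under pics/ and viewed, at most 10 in all, crops included, and the job is handed in when it is done.

Besides the shell and the picture viewer there is one more tool, called after "Call:" by a JSON object that holds its "method" and its "body". jog_arm: Moves the arm, as the interface text tells. Its arguments: {"type":"object","properties":{"delta_pos":{"type":"array"},"turn":{"type":"array"},"grip":{"type":"array"}},"required":["delta_pos","turn","grip"]}

```bash
mkdir -p pics; python3 - <<'E'
from rig import *
import cv2,pickle,numpy as np
d={}
for n in("scene","top"):
    c=capture(n);d[n]=c;cv2.imwrite(f"pics/{n}0.png",c["color"])
    print(n,{k:v for k,v in c.items() if k!="color"})
pickle.dump(d,open("c0.pkl","wb"))
s=read_state();print(s["position"],s["tcp_rot"],s["time_s"],s["opening"])
E
```

```text
scene {'fovy': 50.437790819986986, 'cx': 282.36009294203586, 'cy': 206.9114330435246, 'camera_from_world': array([[-0.92768401, -0.37289834, -0.01868688,  0.5025318 ],
       [ 0.24907414, -0.6553714 ,  0.71305708, -0.10387829],
       [-0.27814465,  0.65683723,  0.7008569 , -0.94704637],
       [ 0.        ,  0.        ,  0.        ,  1.        ]])}
top {'fovy': 44.74278296147037, 'cx': 283.9432581974454, 'cy': 208.61573756302266, 'camera_from_world': array([[ 0.01420178, -0.99983333,  0.01147233,  0.13291778],
       [ 0.9986553 ,  0.01475529,  0.04969775, -0.50554052],
       [-0.04985875,  0.01075111,  0.99869841, -1.05904663],
       [ 0.        ,  0.        ,  0.        ,  1.        ]])}
[ 0.27886896 -0.55859101  0.22166711] [[ 8.94780777e-01  4.46505333e-01 -5.90856633e-04]
 [ 4.46505607e-01 -8.94778799e-01  1.90902211e-03]
 [ 3.23702565e-04 -1.97197709e-03 -9.99998003e-01]] 0.1 1.0019139680017983
```

View pics/scene0.png

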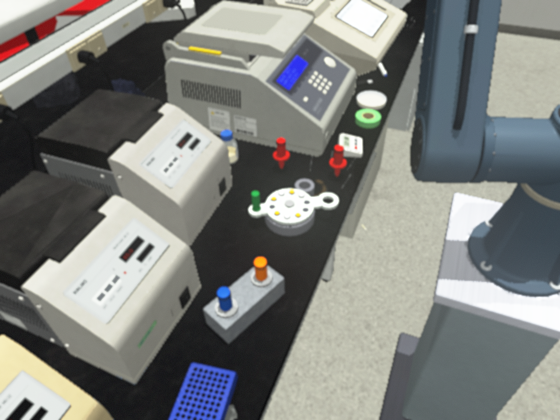

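View pics/top0.png

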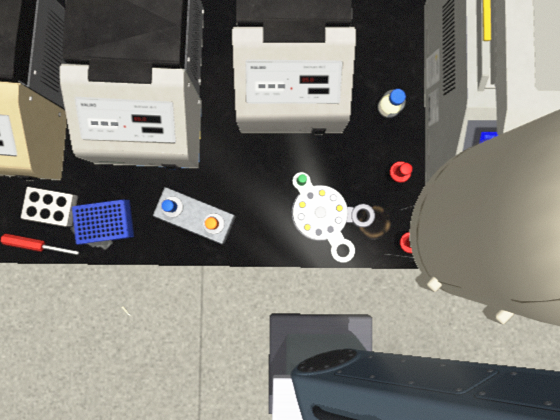

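Scene view: the orange knob is at (260,265), blue at (224,297), and the red look-alike pins at (281,148) and (338,155). The green post is at (255,200), the white lug at (327,200) and the grey ear ring at (304,186). The green ring at (368,118) is a decoy.

Top view: orange (212,223), blue (170,205), red (401,171) and (405,242). Post (302,180), plate centre (320,212), lug hole (343,250), ear hole (364,215). There is a brown stain at (376,222). For the pin I choose the orange knob. I'll measure and check with a close crop.

```bash
cat > h.py <<'E'
import cv2,numpy as np
def ray(c,u,v):
    f=c["color"].shape[0]/2/np.tan(np.radians(c["fovy"]/2)); M=c["camera_from_world"];R=M[:3,:3]
    o=-R.T@M[:3,3]; d=R.T@np.array([(u-c["cx"])/f,-(v-c["cy"])/f,-1]); return o,d
def onz(c,u,v,z):
    o,d=ray(c,u,v); return o+d*(z-o[2])/d[2]
def two(a,pa,b,pb):
    o,d=ray(a,*pa);p,e=ray(b,*pb); t=np.linalg.lstsq(np.c_[d,-e],p-o,rcond=None)[0]
    x,y=o+d*t[0],p+e*t[1]; return (x+y)/2,np.linalg.norm(x-y)
def blobs(c,lo,hi,amin=15):
    m=cv2.inRange(cv2.cvtColor(c["color"],cv2.COLOR_BGR2HSV),lo,hi)
    n,_,st,ce=cv2.connectedComponentsWithStats(m)
    return [(ce[i].round(1).tolist(),st[i].tolist()) for i in range(1,n) if st[i][4]>=amin]
E
python3 - <<'E'
import pickle;from h import *
d=pickle.load(open("c0.pkl","rb"))
for n in d:
    c=d[n]
    for k,lo,hi in(("orange",(8,150,120),(20,255,255)),("blue",(105,150,80),(125,255,255)),("green",(50,100,40),(80,255,255))):
        print(n,k,blobs(c,lo,hi))
t=d["top"]
cr=cv2.resize(t["color"][150:280,130:430],None,fx=2.6,fy=2.6,interpolation=cv2.INTER_CUBIC);cv2.imwrite("pics/crop.png",cr)
g=cv2.cvtColor(t["color"],cv2.COLOR_BGR2GRAY)
for (u,v),z in(((320,212),.044),((343,250),.044),((364,215),.03)):print(onz(t,u,v,z))
E
```

```text
scene orange [([260.2, 266.9], [253, 256, 14, 25, 249])]
scene blue [([292.0, 72.2], [277, 55, 31, 35, 533]), ([226.1, 134.7], [221, 130, 11, 10, 80]), ([223.8, 297.0], [216, 286, 15, 24, 257]), ([204.0, 393.0], [168, 362, 69, 58, 2683])]
scene green [([255.4, 199.0], [251, 190, 9, 21, 148])]
top orange [([211.4, 222.9], [205, 217, 13, 12, 56])]
top blue [([397.3, 96.1], [390, 88, 16, 17, 199]), ([487.1, 135.3], [480, 132, 18, 10, 118]), ([103.0, 221.4], [73, 199, 61, 46, 1791]), ([168.6, 205.4], [162, 200, 15, 12, 127])]
top green [([301.5, 178.8], [298, 175, 8, 10, 60])]
[0.49613927 0.06704639 0.044     ]
[0.41961498 0.01949216 0.044     ]
[ 0.4918947  -0.02511666  0.03      ]
```

View pics/crop.png

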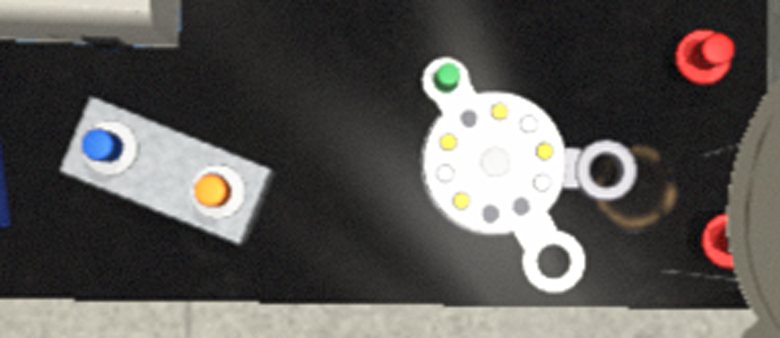

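The crop confirms the orange knob at (211,223) in the holder, with blue beside it. The white lug hole is at (343,250). The grey ear ring at (363,215) joins the base and is separate from the brown stain. Next I'll refine the centres.

```bash
python3 - <<'E'
import pickle;from h import *
d=pickle.load(open("c0.pkl","rb"));t=d["top"];s=d["scene"]
g=cv2.cvtColor(t["color"],cv2.COLOR_BGR2GRAY)
m=(g>110).astype(np.uint8)
cs,h=cv2.findContours(m[150:280,140:390],cv2.RETR_CCOMP,cv2.CHAIN_APPROX_NONE,offset=(140,150))
for c,hh in zip(cs,h[0]):
    if cv2.contourArea(c)>60: print("hole" if hh[3]>=0 else "out",cv2.contourArea(c),[np.round(x,1) for x in cv2.minEnclosingCircle(c)],[np.round(x,1) for x in cv2.fitEllipse(c)])
print("orange",two(t,(211.4,222.9),s,(260.2,266.9)),onz(t,211.3,222.8,.1))
print("blue",two(t,(168.6,205.4),s,(223.8,297)),onz(t,168.6,205.4,.1))
print("post",two(t,(301.5,178.8),s,(255.4,197)),onz(t,301.8,178.8,.09))
for (u,v),z in(((320.4,212.3),.046),((343.1,250.4),.044),((363.1,215.4),.03)):print(onz(t,u,v,z))
w=(g>200).astype(np.uint8)
E
```

```text
out 2990.0 [array([264.5, 272. ]), np.float64(124.7)] [array([203.8, 272.5]), array([ 13. , 507.1]), np.float64(90.4)]
out 2255.0 [array([193. , 215.5]), np.float64(40.0)] [array([193.1, 215. ]), array([34.2, 94.4]), np.float64(112.0)]
hole 63.5 [array([171. , 206.3]), np.float64(6.4)] [array([172.3, 206.6]), array([ 9.4, 12.3]), np.float64(20.0)]
out 3696.5 [array([323. , 216.5]), np.float64(51.2)] [array([328.3, 216. ]), array([62. , 94.6]), np.float64(130.7)]
hole 122.0 [array([342.6, 250.3]), np.float64(6.8)] [array([342.7, 250.1]), array([12.5, 12.7]), np.float64(95.7)]
hole 147.0 [array([363., 215.]), np.float64(7.3)] [array([362.7, 215.1]), array([13.6, 14. ]), np.float64(163.8)]
out 507.5 [array([164.5, 156. ]), np.float64(25.2)] [array([167.3, 155.7]), array([12.7, 65. ]), np.float64(92.0)]
orange (array([0.47051888, 0.28244085, 0.08357983]), np.float64(0.0011891627849171936)) [0.4698345  0.28025422 0.1       ]
blue (array([0.50348467, 0.36666485, 0.08361641]), np.float64(0.0012102143645747543)) [0.50207015 0.36286937 0.1       ]
post (array([0.560082  , 0.10734584, 0.07913249]), np.float64(0.0010170136223627158)) [0.55843386 0.10704589 0.09      ]
[0.49545228 0.06638949 0.046     ]
[0.41880805 0.01928206 0.044     ]
[ 0.49104077 -0.0232598   0.03      ]
```

Call:
{"method": "jog_arm", "body": {"delta_pos": [[14, 51, 2], [14, 51, 2], [14, 51, 2], [14, 51, 2], [14, 51, 2], [14, 51, 2], [14, 51, 2], [14, 51, 2], [14, 51, 2], [14, 51, 2], [14, 51, 2], [14, 51, 2]], "turn": [-10, -20, -20, -20, -20, -20, -20, -20, -20, -20, -20, -20], "grip": [0.2, 0.2, 0.2, 0.2, 0.2, 0.2, 0.2, 0.2, 0.2, 0.2, 0.2, 0.2]}}

```text
time_s: 1.6
position: [0.4189, -0.0504, 0.2424]
tcp_rot: [[0.994, 0.112, -0.0], [0.112, -0.994, -0.0], [-0.0, 0.0, -1.0]]
force: [-0.3, -1.2, -0.7]
opening: 0.802
grasp_force: 0.0
```

Call:
{"method": "jog_arm", "body": {"delta_pos": [[14, 15.7, -5], [14, 15.7, -5], [14, 15.7, -5], [14, 15.7, -5], [14, 15.7, -9], [14, 15.7, -13], [14, 15.7, -18], [14, 15.7, -18], [14, 15.7, -18], [14, 15.7, -18]], "turn": [0, 0, 0, 0, 0, 0, 0, 0, 0, 0], "grip": [0.2, 0.2, 0.2, 0.2, 0.2, 0.2, 0.2, 0.2, 0.2, 0.2]}}

```text
time_s: 2.85
position: [0.5609, 0.1074, 0.0648]
tcp_rot: [[0.994, 0.113, 0.005], [0.113, -0.994, -0.0], [0.005, 0.001, -1.0]]
force: [0.3, 0.0, 0.3]
opening: 0.797
grasp_force: 0.0
```

```bash
python3 - <<'E'
from rig import *
import cv2
a=capture("scene")["color"][140:280,190:380];b=capture("top")["color"][130:280,220:420]
a=cv2.resize(a,(400,295));b=cv2.resize(b,(400,300))[:295]
cv2.imwrite("pics/p1.png",cv2.hconcat([a,b]))
E
```

```text
(no output)
```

View pics/p1.png

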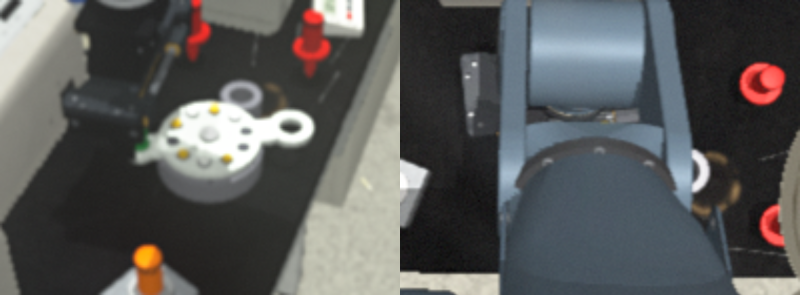

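The post (green, at (142,148) in the left half) is between the fingers. Next: close on it and swing it along its arc by 56°.

Call:
{"method": "jog_arm", "body": {"delta_pos": [[0, 0, 0], [0, 0, 0], [0, 0, 0], [0, 0, 0], [0, 0, 0], [0, 0, 0]], "turn": [0, 0, 0, 0, 0, 0], "grip": [1, 1, 1, 1, 1, 1]}}

```text
time_s: 3.7
position: [0.559, 0.1077, 0.0625]
tcp_rot: [[0.994, 0.113, -0.0], [0.113, -0.994, -0.0], [-0.0, 0.0, -1.0]]
force: [-0.9, 2.3, 0.8]
opening: 0.206
grasp_force: 9.4
```

Call:
{"method": "jog_arm", "body": {"delta_pos": [[-0.3, 0.5, 0], [-0.7, 0.95, 0], [-1.1, 1.45, 0], [-1.6, 1.85, 0], [-2.1, 2.3, 0], [-2.7, 2.6, 0], [-3.3, 2.9, 0], [-3.85, 3.15, 0], [-4.5, 3.35, 0], [-5.1, 3.5, 0], [-6.1, 3.6, 0], [-6.1, 3.6, 0]], "turn": [4, 9, 14, 19, 24, 29, 34, 39, 44, 49, 56, 56], "grip": [1, 1, 1, 1, 1, 1, 1, 1, 1, 1, 1, 1]}}

```text
time_s: 5.2
position: [0.4978, 0.1429, 0.0625]
tcp_rot: [[0.461, 0.887, -0.0], [0.887, -0.461, -0.002], [-0.001, 0.001, -1.0]]
force: [0.8, -5.2, -1.4]
opening: 0.196
grasp_force: 30.0
```

```bash
python3 - <<'E'
from rig import *
import cv2
a=capture("scene")["color"][140:280,190:380];b=capture("top")["color"][130:280,220:420]
a=cv2.resize(a,(400,295));b=cv2.resize(b,(400,300))[:295]
cv2.imwrite("pics/p2.png",cv2.hconcat([a,b]))
E
```

```text
(no output)
```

View pics/p2.png

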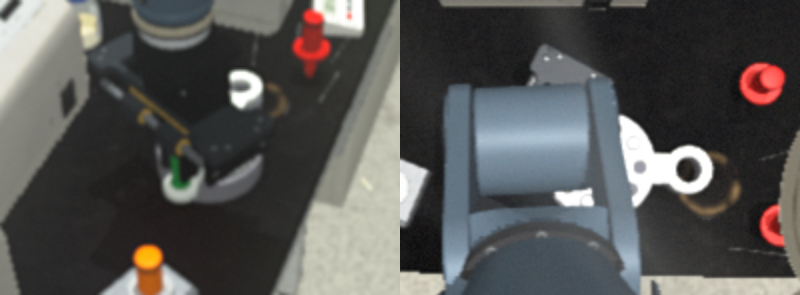

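The white lug, at (690,170) in the right half, now covers the ear ring and the holes look lined up. Next: release, rise and go over the orange pin.

Call:
{"method": "jog_arm", "body": {"delta_pos": [[0, 0, 0], [0, 0, 0], [0, 0, 0], [0, 0, 4], [0, 0, 9], [0, 0, 13], [-2.8, 13.9, 13], [-2.8, 13.9, 13], [-2.8, 13.9, 13], [-2.8, 13.9, 13], [-2.8, 13.9, 13]], "turn": [0, 0, 0, 0, 0, 0, 6, 6, 6, 6, 6], "grip": [0.4, 0.4, 0.4, 0.4, 0.4, 0.4, 0.4, 0.4, 0.4, 0.4, 0.4]}}

```text
time_s: 6.68
position: [0.4702, 0.2816, 0.1923]
tcp_rot: [[0.367, 0.93, -0.001], [0.93, -0.367, -0.001], [-0.001, -0.0, -1.0]]
force: [0.2, -0.5, 0.3]
opening: 0.6
grasp_force: 0.0
```

```bash
python3 - <<'E'
from rig import *
from h import *
t=capture("top");s=capture("scene")
g=cv2.cvtColor(t["color"],cv2.COLOR_BGR2GRAY)
m=(g>110).astype(np.uint8)
cs,h=cv2.findContours(m[150:280,270:390],cv2.RETR_CCOMP,cv2.CHAIN_APPROX_NONE,offset=(270,150))
for c,hh in zip(cs,h[0]):
    if cv2.contourArea(c)>60 and hh[3]>=0:
        (u,v),r=cv2.minEnclosingCircle(c);print(u,v,r,onz(t,u,v,.044))
print(blobs(t,(50,100,40),(80,255,255)),blobs(t,(8,150,120),(20,255,255)),blobs(s,(8,150,120),(20,255,255)))
cv2.imwrite("pics/p3.png",cv2.hconcat([cv2.resize(s["color"][140:340,190:380],(400,420)),cv2.resize(t["color"][130:280,220:420],(400,420))]))
E
```

```text
363.5 214.5 6.96429443359375 [ 0.49234381 -0.02173404  0.044     ]
[([283.1, 209.5], [279, 206, 9, 8, 57])] [] [([260.5, 267.9], [254, 257, 13, 24, 255])]
```

View pics/p3.png

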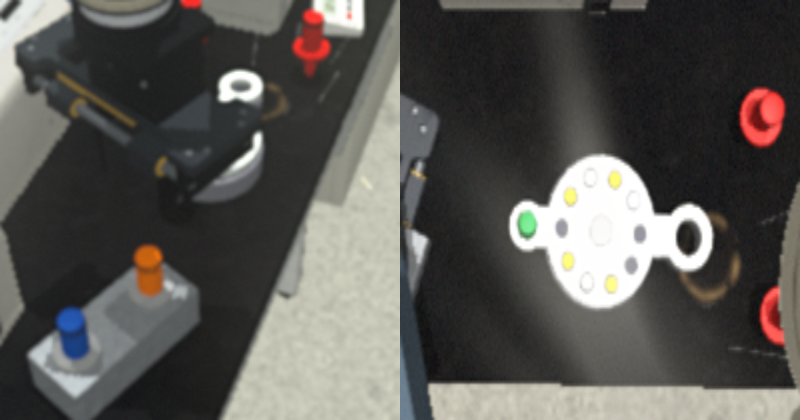

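The holes are lined up: lug hole at (690,237) in the right half of the picture, measured (0.492, -0.022). The orange pin is standing undisturbed. Next: descend, grasp and lift.

Call:
{"method": "jog_arm", "body": {"delta_pos": [[0, 0, -4], [0, 0, -8], [0, 0, -11], [0, 0, -12.6], [0, 0, -12.6], [0, 0, -12.6], [0, 0, -12.6], [0, 0, -12.6], [0, 0, -12.6], [0, 0, -12.6]], "turn": [0, 0, 0, 0, 0, 0, 0, 0, 0, 0], "grip": [0.4, 0.4, 0.4, 0.4, 0.4, 1, 1, 1, 1, 1]}}

```text
time_s: 8.02
position: [0.4702, 0.283, 0.0672]
tcp_rot: [[0.366, 0.931, 0.001], [0.931, -0.366, 0.0], [0.001, 0.0, -1.0]]
force: [-1.3, -0.8, 5.3]
opening: 0.264
grasp_force: 30.0
```

Call:
{"method": "jog_arm", "body": {"delta_pos": [[0, 0, 1.5], [0, 0, 4], [0, 0, 7], [0, 0, 11], [0, 0, 11], [0, 0, 11]], "turn": [0, 0, 0, 0, 0, 0], "grip": [1, 1, 1, 1, 1, 1]}}

```text
time_s: 8.78
position: [0.4695, 0.2825, 0.1765]
tcp_rot: [[0.366, 0.931, -0.001], [0.931, -0.366, -0.0], [-0.001, -0.0, -1.0]]
force: [-0.5, -1.0, -1.8]
opening: 0.27
grasp_force: 30.0
```

```bash
python3 - <<'E'
from rig import *
from h import *
s=capture("scene")
print(blobs(s,(8,150,120),(20,255,255)))
cv2.imwrite("pics/p4.png",cv2.resize(s["color"][160:350,180:380],(600,570)))
E
```

```text
[([254.5, 234.2], [251, 227, 9, 15, 87])]
```

View pics/p4.png

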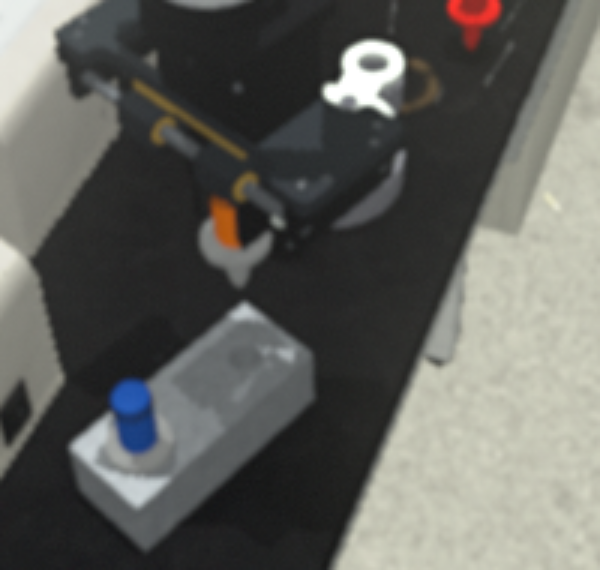

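The orange pin is held upright above its empty socket, at (230,230) in the crop. Blue still stands at (133,415). Next: carry it over the holes.

Call:
{"method": "jog_arm", "body": {"delta_pos": [[2.2, -30.4, 0], [2.2, -30.4, 0], [2.2, -30.4, 0], [2.2, -30.4, 0], [2.2, -30.4, 0], [2.2, -30.4, 0], [2.2, -30.4, -3], [2.2, -30.4, -5], [2.2, -30.4, -5], [2.2, -30.4, -5]], "turn": [0, 0, 0, 0, 0, 0, 0, 0, 0, 0], "grip": [1, 1, 1, 1, 1, 1, 1, 1, 1, 1]}}

```text
time_s: 10.07
position: [0.492, -0.0205, 0.1266]
tcp_rot: [[0.365, 0.931, -0.001], [0.931, -0.365, 0.0], [0.0, -0.001, -1.0]]
force: [-0.3, 0.4, -0.8]
opening: 0.265
grasp_force: 30.0
```

```bash
python3 - <<'E'
from rig import *
from h import *
s=capture("scene");t=capture("top")
cv2.imwrite("pics/p5.png",cv2.hconcat([cv2.resize(s["color"][130:270,220:380],(400,350)),cv2.resize(t["color"][130:280,250:420],(400,350))]))
p=read_state()["position"];print(p)
E
```

```text
[ 0.49254689 -0.02086815  0.12717715]
```

View pics/p5.png

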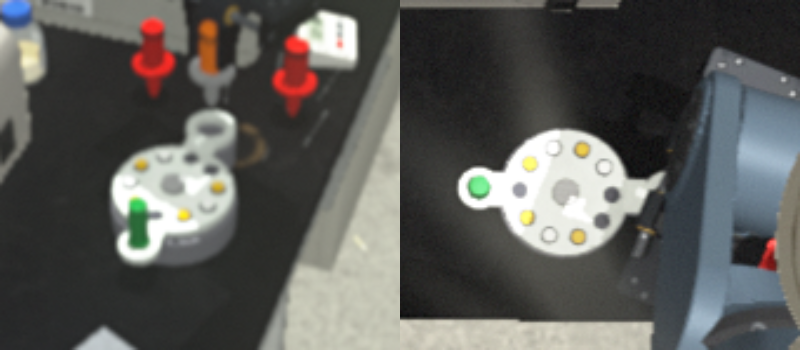

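The pin tip (212,103) hangs right above the hole (211,127) in the left half. Next: insert.

Call:
{"method": "jog_arm", "body": {"delta_pos": [[0, -0.1, -1.5], [0, -0.1, -3], [0, -0.1, -4], [0, -0.1, -5], [0, -0.1, -5.6], [0, -0.1, -6.1], [0, -0.1, -6.3], [0, -0.1, -6.3]], "turn": [0, 0, 0, 0, 0, 0, 0, 0], "grip": [1, 1, 1, 1, 1, 1, 1, 1]}}

```text
time_s: 11.18
position: [0.4921, -0.0222, 0.0635]
tcp_rot: [[0.366, 0.931, 0.0], [0.931, -0.366, 0.0], [0.0, 0.0, -1.0]]
force: [0.7, -0.7, -0.4]
opening: 0.266
grasp_force: 30.0
```

Free so far. Next: seat the collar, open and rise.

Call:
{"method": "jog_arm", "body": {"delta_pos": [[0, 0, -0.15], [0, 0, -0.25], [0, 0, -0.25], [0, 0, -0.25]], "turn": [0, 0, 0, 0], "grip": [1, 1, 1, 1]}}

```text
time_s: 11.68
position: [0.4922, -0.0223, 0.0612]
tcp_rot: [[0.366, 0.931, 0.0], [0.931, -0.366, -0.0], [0.0, 0.0, -1.0]]
force: [0.2, 0.0, 0.7]
opening: 0.266
grasp_force: 30.0
```

Call:
{"method": "jog_arm", "body": {"delta_pos": [[0, 0, 0], [0, 0, 0], [0, 0, 0], [0, 0, 0], [0, 0, 2], [0, 0, 6], [0, 0, 12], [0, 0, 14], [-7, -15, 14], [-7, -15, 14], [-7, -15, 14], [-7, -15, 14]], "turn": [0, 0, 0, 0, 0, 0, 0, 0, 0, 0, 0, 0], "grip": [0.4, 0.4, 0.4, 0.4, 0.4, 0.4, 0.4, 0.4, 0.4, 0.4, 0.4, 0.4]}}

```text
time_s: 13.18
position: [0.4213, -0.1744, 0.2011]
tcp_rot: [[0.371, 0.929, 0.0], [0.929, -0.371, -0.0], [-0.0, 0.0, -1.0]]
force: [0.2, -0.3, 0.4]
opening: 0.601
grasp_force: 0.0
```

```bash
python3 - <<'E'
from rig import *
from h import *
s=capture("scene");t=capture("top")
o=(8,150,120),(20,255,255)
a=blobs(t,*o);b=blobs(s,*o);print(a,b)
for x in a:
  for y in b: print(two(t,x[0],s,y[0]))
cv2.imwrite("pics/p6.png",cv2.hconcat([cv2.resize(s["color"][130:340,190:380],(380,420)),cv2.resize(t["color"][150:280,140:420],(420,420*130//280)+()) if 0 else cv2.resize(t["color"][150:280,270:400],(420,420))]))
E
```

```text
[([363.4, 214.6], [360, 209, 10, 11, 39])] [([304.3, 168.8], [299, 159, 12, 21, 175])]
(array([ 0.49074929, -0.01463121,  0.08473092]), np.float64(0.0005548553261260537))
```

View pics/p6.png

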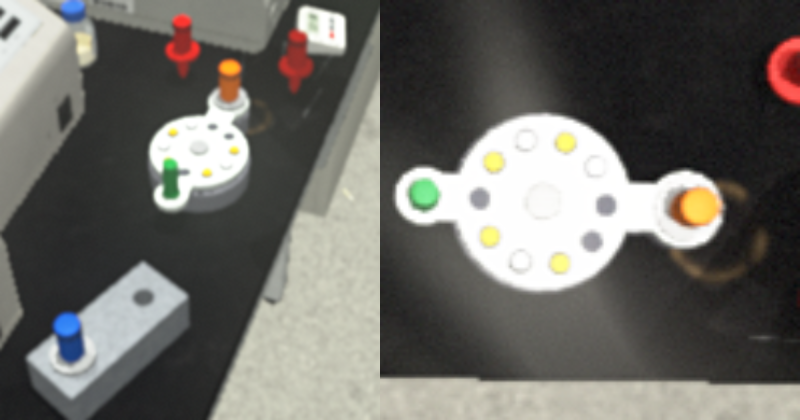

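The pin stands in the lug with its collar on it, at (229,80) left and (698,207) right. The blue pin is unmoved. The mask in the top view caught only part of the knob, so I'll check the height by projection.

```bash
python3 - <<'E'
from rig import *
from h import *
s=capture("scene");t=capture("top")
for c,p in((s,(304.3,168.8)),(t,(368,213.9))):
    o,d=ray(c,*p)
print("two",two(s,(304.3,168.8),t,(367.5,213.9)))
f=lambda c:210/np.tan(np.radians(c["fovy"]/2))
def pr(c,P):
    q=c["camera_from_world"]@np.r_[P,1]; return (c["cx"]+f(c)*q[0]/-q[2],c["cy"]-f(c)*q[1]/-q[2])
for z in(.070,.073,.076,.082,.088): print(z,pr(s,(.4922,-.022,z)))
print("holder ref, z .079:",pr(s,(.4702,.2820,.079)),"seen 260.2,266.9")
print("top knob",pr(t,(.4922,-.022,.096)))
E
```

```text
two (array([ 0.49320707, -0.02379534,  0.07692047]), np.float64(0.0019213006660649126))
0.07 (np.float64(304.80524990049435), np.float64(171.62216440431558))
0.073 (np.float64(304.8264443290275), np.float64(170.6405000051546))
0.076 (np.float64(304.8477240342138), np.float64(169.65488583898917))
0.082 (np.float64(304.8905413415473), np.float64(167.67171246814314))
0.088 (np.float64(304.93370599841825), np.float64(165.6724508751305))
holder ref, z .079: (np.float64(260.8979053469921), np.float64(268.28916049154304)) seen 260.2,266.9
top knob (np.float64(368.1266790649114), np.float64(213.55089135141912))
```

```bash
python3 -c "
from rig import *
print(hand_in())"
```

```text
the job is handed in; nothing more can be done
None
```

I turned the plate until the lug and ear holes lined up, seated the orange pin with its collar on the lug and let go, left the blue pin standing, and handed the job in; `hand_in()` gave no verdict.

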